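Lock out the belt grinder and hold its tension arm down for a belt change

TASK

I want to put a fresh belt on the small green belt grinder. Take the red lock-out clip off the wall of the wooden caddy and clip it down over the yellow gate on the grinder's switch box, across both ears and the red toggle between them, so that nobody can start it; leave the toggle off. Then push the sprung tension arm down by its rubber handle past the last click of its ratchet until it reaches its stop, and finish while still holding it hard down there so that I can slip the belt on; leave the other things on the bench where they stand.

Things in the scene. Friction and masses are not known exactly. Their poses are not given: they have to be found in the camera images.
- grinder: small bench belt grinder without its belt, fixed: dark base 205 x 300 x 16 mm, green frame 188 mm high, grey motor behind, a steel column with rollers, 181 mm high, at the -y end. Origin on the bench under the frame; +x points from the wheel side to the motor, +y to the end with the tension arm's handle, z up. The black switch box stands on the base on the -x side.
- gate_top (a point): middle of the switch gate's top edge, 93 mm above the bench, (-95, -30, 93) mm in the grinder's frame, with its axes. The gate is an upright blade 6 mm thick (y), 38 mm wide (x): two fixed yellow ears, 7 to 19 mm either side of the middle, and between them the red toggle, 10 mm wide, 5 mm thick. It stands 32 mm above the switch box (56 x 62 mm).
- toggle (a joint): the grinder's red switch toggle, rad: 0 = upright in line with the ears, off; beyond 0.3 to either side = on. It stays where it is pushed and takes about 1.5 N.
- lever_grip (a point): middle of the tension arm's black rubber handle, on its axis: a round bar 22 mm thick, 66 mm long, round ends, running along the arm, free on all sides. It moves with the arm: 158 mm from the pivot, 212 mm above the bench with the arm fully up, 143 mm at the stop.
- lever_pivot (a point): the tension arm's pivot, 165 mm above the bench; the axis is the grinder's x. The arm points to the grinder's +y, fully up 0.30 rad above level, at the stop 0.14 rad below level, and carries a wheel of 48 mm diameter 95 mm from the pivot.
- tension_arm (a joint): tension arm, rad: 0 = fully up, 0.44 = down on its stop; starts at 0 or on the first tooth. A spring lifts it: pressing the handle takes about 9 N at the start, 18 N at the stop. A brass pawl clicks in behind a tooth at 0.12, 0.235 and 0.35 and keeps the arm from rising past the last tooth; beyond 0.35 only the hand keeps it down.
- caddy: open wooden tray 150 x 120 x 60 mm with walls 6 mm thick, fixed; origin in the middle of its underside, x along the 150 mm side. A grey stone and a small tin lie in it. The clip is parked on its +y wall.
- clip: red spring clip like a clothes peg, 24 mm wide (x), 110 g, parked upright astride the caddy's wall, jaws down, pin 18 mm above the wall's edge. Origin on the hinge pin, z up to the handles, y the direction it opens. Two flat handles rise 48 mm above the pin, outer faces 24 mm apart at the pin, flaring to 42 mm at the top. The frame belongs to the +y half, which swings by half the opening.
- clip_pin (a point): the clip's hinge pin, same point and axes as clip. Rubber pads 28 to 40 mm below it (the jaw tips) do the gripping; a throat 18 mm below it seats on the edge when the clip is pushed right down.
- clip_jaw (a joint): angle between the clip's halves, rad: 0 = shut on a 6 mm edge, -0.16 = shut on nothing, 0.38 = open. Squeezing the handles along y, about 28 mm above the pin, with 12 N (20 N is a sure grip) swings them parallel against a stop, about 24 mm over all, and opens the pads to 18 mm.
- jar: brown glass jar with black cap, 53 mm across, 66 mm high, standing; origin under its centre. Leave it.
- vial: small white bottle with red cap, 31 mm across, 56 mm high, standing; origin under its centre. Leave it.
- can: dark gas can, 50 mm across, 208 mm high, standing; origin under its centre. Leave it.
Not all that is in view belongs to the job. Of the things that look like the clip, the largest one is meant.

How it is judged:
By the outcome, as a careful person would: the job done as asked, in the order asked, and still so for the second after the job is handed in, while the arm keeps its last pose, push and grip.
It also fails if it takes over 58 s, if anything falls off the work surface, if the arm or the gripper's body presses on something with over 40 N, if the wrist force passes 120 N, or if a joint passes its speed limit or range.

ROBOT

A 6-joint arm with a two-finger parallel gripper is mounted at the origin on a cart in front of the work surface, level with it; the furniture and walls round the work are solid. World frame = base frame: x ahead of the robot, y to its left, z up, the work surface at z = 0. Lengths are in m, angles in degrees, forces in N, time in s.
With the tool pointing down it reaches from about 0.4 to 0.825 m from the base axis. Payload 7 kg.
Tool frame: the origin (TCP) lies on the centre line of the jaws, within the pads' length; the fingertips stand 14 mm ahead of it and the grasp point (between the pads) lies 5 mm behind it; z points along the fingers, y is the line along which they close (so a half turn about z gives the same grasp; the last joint's range is limited). The gripper opens to 88 mm and grips with 3 to 60 N. Pads are 19 mm wide; open, the fingers measure 130 mm over their backs; the gripper's body (78 mm by 193 mm) begins 47 mm behind the grasp point.
Start: joints at [89.387, 20.546, 0.682, 0, -70.136, -16.507], TCP at [0.199, 0.645, 0.241] pointing down, gripper open.
Joint ranges: [-176.03, 176.03], [-82.01, 121.73], [-58.28, 71.71], [-173.87, 95.51], [-174.79, -0.11], [-173.66, 173.66]. Speed limits (degrees/s): [136.94, 136.94, 172.46, 180, 180, 180].

INTERFACE

Orientations are given as [roll, pitch, yaw] about the fixed x, y, z axes, in that order (R = Rz(yaw) Ry(pitch) Rx(roll)).
In Python, from plant import r gives the robot as it stands.
- The arm moves only by the tool send_rows, never from a script. Its argument "steps" is a list of rows, each an object with "dp": the shift along the tool's x, y, z in mm, a list of three; "roll": the turn about the tool's z in rad; "jaw": the opening in per cent of the stroke, from 0 (shut) to 100 (fully open). In form: [{"dp": [tx, ty, tz], "roll": roll, "jaw": jaw}, ...]. A call has 1 to 5 rows; each row is the pose to reach, as a shift and turn from the pose commanded when the call began, along the tool's axes at that moment; what a row does not reach only later rows make up. A row lasts 1/8 s, in which the tool goes at most 62.5 mm and 10.7 degrees, less where a joint would pass 70% of its speed; a pose out of reach is approached as far as the arm can. A call with a gripper value outside its range is refused whole. The fingers move at their own pace and stop on an object; "newtons" is the grip in N (left out, the last holds). Time passes only in rows, so rows that repeat a pose let the fingers close. It gives the time, the measured TCP pose, the force, the opening and the grip force at its end, in the units of the state.
- r.get_state(): the state, without advancing time (a new reading comes with each control period).
- r.capture(name): name is "side" or "top" or "wrist"; returns a dict with "image" (480x640x3 uint8, blue, green, red), "K" (3x3 intrinsics, pixels), "rvec" (rotation vector, rad) and "tvec" (3), from world to camera coordinates, as OpenCV has them. Camera axes: x right, y down, z forward; pixel columns grow to the right and rows downward; lengths in m; the calibration is good to about 2 mm. A picture is of the moment at which its call begins. There is no depth.
- r.close_job(): hands the job in; it is judged then, once.
The state is a dict: "time_s": time; "joints": joint angles; "qd": joint speeds; "joint_torque": joint torques, N m; "tcp_pos": TCP position; "eef_rot": TCP orientation; "contact_force": force on the tool from outside, world axes, zero at the start; "moment": the same for the moment, N m; "gripper_width": finger opening in m; "gripper_force": force on a finger pad.
Only numpy, scipy, OpenCV 4.12 (cv2) and the standard library are available. Lean on these libraries where they do the work, as an engineer would, in place of code of your own. Each camera call takes 0.05 s, during which the arm holds its last target. There are 200 camera calls.

## Working session

There is one attempt and no reset: what is moved stays moved. The work goes in short steps, Python scripts to look and compute and a tool call to move; the robot and the scene stay as the last step left them, time stands still between calls to the robot, and variables do not carry over. Pictures are saved under pics/ and viewed, at most 10 in all, crops included, and the job is handed in when it is done.

Besides the shell and the picture viewer there is one more tool, called by a JSON object that holds its "method" and its "body", one argument or row to a line. send_rows: Moves the arm, as the interface text tells. Its arguments: {"type":"object","properties":{"steps":{"type":"array","items":{"type":"object","properties":{"dp":{"type":"array","items":{"type":"number"}},"roll":{"type":"number"},"jaw":{"type":"number"}}}},"newtons":{"type":"number"}},"required":["steps"]}

```bash
mkdir -p pics; cat > h.py <<'E'
import numpy as np, cv2
from scipy.spatial.transform import Rotation as R
from plant import r
def cap(n,f=None):
    c=r.capture(n)
    if f: cv2.imwrite('pics/'+f,c['image'])
    np.savez(f'{n}.npz',**{k:np.array(c[k]) for k in('image','K','rvec','tvec')})
    return c
def load(n): return dict(np.load(f'{n}.npz'))
def ray(c,uv):
    M=cv2.Rodrigues(np.array(c['rvec'],float))[0]; o=-M.T@np.array(c['tvec']).ravel()
    d=M.T@np.linalg.inv(c['K'])@np.array([uv[0],uv[1],1.]); return o,d/np.linalg.norm(d)
def onz(c,uv,z):
    o,d=ray(c,uv); return o+d*(z-o[2])/d[2]
def tri(c1,u1,c2,u2):
    o1,d1=ray(c1,u1);o2,d2=ray(c2,u2)
    t=np.linalg.lstsq(np.c_[d1,-d2],o2-o1,rcond=None)[0]
    a,b=o1+t[0]*d1,o2+t[1]*d2; return (a+b)/2,np.linalg.norm(a-b)
def proj(c,P): return cv2.projectPoints(np.array(P,float).reshape(-1,3),np.array(c['rvec'],float),np.array(c['tvec'],float),np.array(c['K'],float),None)[0].reshape(-1,2)
def tool(dw):
    s=r.get_state(); e=R.from_euler('xyz',s['eef_rot'],degrees=True); return e.inv().apply(dw)*1000
E
python3 - <<'E'
from h import *
for n in('top','side'):
    c=cap(n,n+'.png'); M=cv2.Rodrigues(np.array(c['rvec'],float))[0]; print(n,-M.T@np.array(c['tvec']).ravel(),M[2],c['K'][0][0])
s=r.get_state(); print(s)
E
```

```text
top [ 0.3931363  -0.05600792  1.35526689] [ 0.09471329 -0.02475957 -0.99519664] 442.5498849193172
side [ 0.09606473 -0.93073145  0.63041372] [ 0.39236206  0.80660746 -0.44208191] 488.7520738623507
{'time_s': 0.1, 'joints': array([ 8.93897601e+01,  2.05853590e+01,  6.38284879e-01, -1.63578701e-02,
       -7.01345967e+01, -1.65070809e+01]), 'qd': array([-0.00672222, -0.27014376,  0.18324381,  0.16832691, -0.05010346,
       -0.02690309]), 'joint_torque': array([-5.73526868e-04, -5.84163487e+01,  2.93751866e+01,  7.01570034e+00,
        1.01604976e-02, -4.88922694e-05]), 'tcp_pos': array([0.19857984, 0.64469581, 0.23973734]), 'eef_rot': array([ 1.79917326e+02, -8.46285445e-03, -1.71228843e+01]), 'contact_force': array([-0.17564326,  0.07079227,  0.26340667]), 'moment': array([-0.00295982, -0.03360488, -0.01882006]), 'gripper_force': 0.0, 'gripper_width': 0.0877698836961745}
```

View pics/top.png

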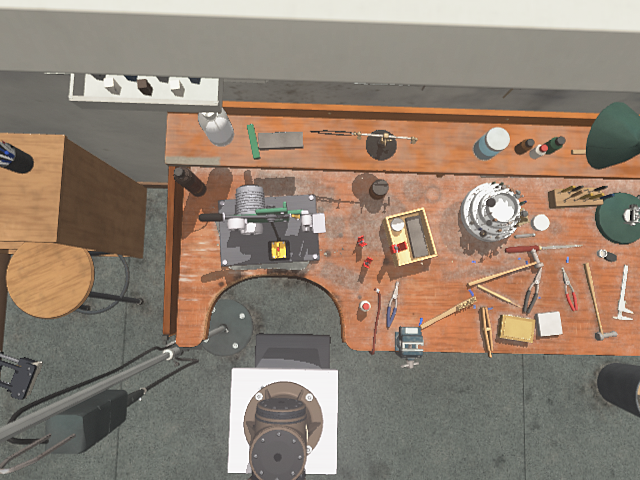

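View pics/side.png

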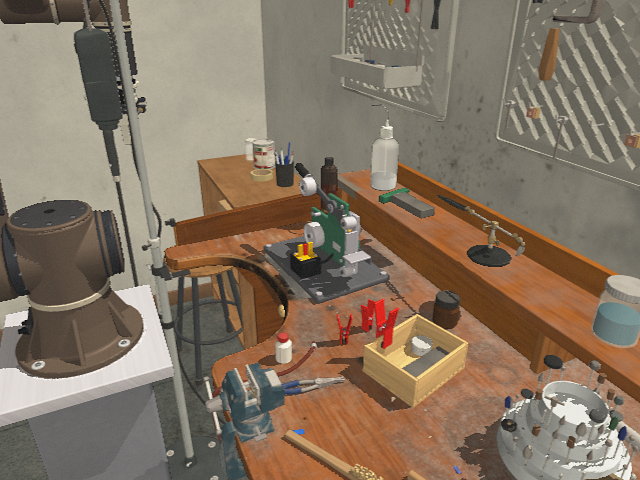

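Top view: grinder near (265,230) with handle at (210,217), caddy at (411,238). Side view: caddy at (415,357), gate at (305,250). Red clip-like candidates: side (345,327), (370,315), (390,327); top (362,242), (367,263), (400,248). The one on the caddy wall should be the one meant; I'll enlarge to confirm.

```bash
python3 - <<'E'
from h import *
t=load('top')['image'];s=load('side')['image']
a=cv2.resize(s[285:405,320:480],(800,600),interpolation=cv2.INTER_CUBIC)[:,:]
b=cv2.resize(t[180:280,340:450],None,fx=4,fy=4,interpolation=cv2.INTER_CUBIC)
c=cv2.resize(t[175:275,190:330],None,fx=4,fy=4,interpolation=cv2.INTER_CUBIC)
m=np.zeros((600,800,3),np.uint8)
a=cv2.resize(s[285:385,325:475],(400,267),interpolation=cv2.INTER_CUBIC); m[:267,:400]=a
d=cv2.resize(s[150:300,260:400],(300,321),interpolation=cv2.INTER_CUBIC); m[270:591,:300]=d
m[:295,405:405+325]=cv2.resize(t[180:280,340:450],(325,295),interpolation=cv2.INTER_CUBIC)
m[300:600,310:310+420]=cv2.resize(c,(420,300),interpolation=cv2.INTER_AREA)
cv2.imwrite('pics/m.png',m)
for n,i in(('top',t),('side',s)):
    h=cv2.cvtColor(i,cv2.COLOR_BGR2HSV)
    for nm,k in(('red',((h[...,0]<6)|(h[...,0]>174))&(h[...,1]>190)&(h[...,2]>90)),('yel',(abs(h[...,0].astype(int)-25)<5)&(h[...,1]>200)&(h[...,2]>150))):
        N,l,st,ce=cv2.connectedComponentsWithStats(k.astype(np.uint8))
        for j in range(1,N):
            if st[j][4]>12: print(n,nm,st[j],ce[j].round(1))
E
```

```text
side red [303 244   4  11  34] [304.9 248.9]
side red [361 299  38  50 868] [379.  319.8]
side red [337 314   6  30  61] [339.8 329.2]
side red [344 314   9  29  77] [348.1 327.7]
side red [282 339   6   4  15] [284.1 340. ]
side yel [308 242   6  13  52] [309.7 248.2]
side yel [294 244  23  17 109] [302.3 253.3]
```

View pics/m.png

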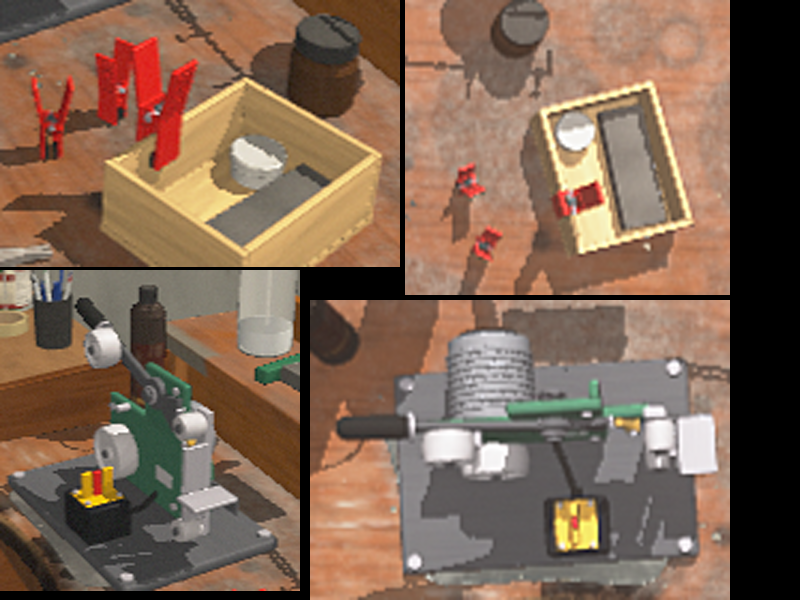

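The montage shows that the largest red peg straddles the caddy's long left wall (top about (399,247), side about (384,320)). The two smaller pegs stand free on the bench (side (345,327) and about (365,310)). The wall one is on the caddy and the largest, so it is the clip meant.

```bash
python3 - <<'E'
from h import *
t=load('top');s=load('side')
cd=[(340+(x-405)/2.955,180+y/2.955) for x,y in((542,110),(652,85),(690,222),(580,252))]
P=np.array([onz(t,p,.06) for p in cd]);print('caddy',P.round(3).tolist(),'sides',[np.linalg.norm(P[i]-P[i-1]).round(3) for i in range(4)])
g=[(190+(x-310)/3,175+(y-300)/3) for x,y in((398,375),(690,360),(697,555),(405,578))]
G=np.array([onz(t,p,.016) for p in g]);print('base',G.round(3).tolist(),[np.linalg.norm(G[i]-G[i-1]).round(3) for i in range(4)],G.mean(0))
def mt(x,y):return (190+(x-310)/3,175+(y-300)/3)
print('gate',onz(t,mt(575,521),.093)); print('gate tri',tri(t,mt(575,521),s,(304.5,244)))
print('handle ends',onz(t,mt(340,427),.225),onz(t,mt(405,427),.20))
# clip in top: pin about montage (573,200)
c=(340+(575-405)/2.955,180+199/2.955);print('clip',onz(t,c,.078),tri(t,c,s,(325+150/2.667,285+98/2.667)))
E
```

```text
caddy [[0.608, -0.292, 0.06], [0.637, -0.403, 0.06], [0.499, -0.441, 0.06], [0.466, -0.331, 0.06]] sides [np.float64(0.147), np.float64(0.115), np.float64(0.143), np.float64(0.115)]
base [[0.655, 0.213, 0.016], [0.679, -0.084, 0.016], [0.479, -0.095, 0.016], [0.448, 0.197, 0.016]] [np.float64(0.207), np.float64(0.298), np.float64(0.2), np.float64(0.294)] [0.56508935 0.05767056 0.016     ]
gate [0.50336438 0.02375959 0.093     ]
gate tri (array([0.50334972, 0.0239584 , 0.09100474]), np.float64(0.0004041321618141638))
handle ends [0.56735802 0.21828715 0.225     ] [0.57275384 0.16791302 0.2       ]
clip [ 0.51733721 -0.32166558  0.078     ] (array([ 0.51266274, -0.31738305,  0.08961123]), np.float64(0.007885889973923473))
```

```bash
python3 - <<'E'
from h import *
t=load('top');s=load('side')
print('tcp',proj(t,[.2,.645,.24]),proj(s,[.2,.645,.24]))
print('clamp',tri(t,(170,355),s,(155,245)))
for z in(-.95,-.8,-.7): print('disc',z,onz(t,(232,325),z).round(3), proj(s,onz(t,(232,325),z)))
# pole as vertical plane in side; top line plane
def plane(c,a,b):
    o,d=ray(c,a);_,e=ray(c,b);n=np.cross(d,e);return n/np.linalg.norm(n),o
n1,o1=plane(t,(170,355),(20,424));n2,o2=plane(s,(122,30),(180,440))
d=np.cross(n1,n2);d/=np.linalg.norm(d)
p=np.linalg.lstsq(np.array([n1,n2,[0,0,1]]),np.array([n1@o1,n2@o2,.3]),rcond=None)[0];print('pole at z=.3',p,d)
print('box',tri(t,(90,420),s,(97,80)))
print('can top',onz(t,(183,175),.208),tri(t,(183,175),s,(329,160)))
print('jar',onz(t,(378,186),.066),'sideboard',onz(t,(170,250),.03))
i=t['image'][300:480,0:240];j=s['image'][0:400,0:240]
m=np.zeros((600,800,3),np.uint8);m[:330,:440]=cv2.resize(i,(440,330));m[:600,440:800]=cv2.resize(j,(360,600));cv2.imwrite('pics/p.png',m)
E
```

```text
tcp [[ 14.43333315 361.28025945]] [[130.74924883 134.36191339]]
clamp (array([0.18984369, 0.33859775, 0.00859425]), np.float64(0.006600710667714646))
disc -0.95 [ 0.196  0.314 -0.95 ] [[196.63811432 485.90332614]]
disc -0.8 [ 0.209  0.29  -0.8  ] [[197.13151521 460.72463616]]
disc -0.7 [ 0.218  0.274 -0.7  ] [[197.48797386 442.53423147]]
pole at z=.3 [0.19274281 0.33305397 0.3       ] [ 0.02129004 -0.02176715  0.99953636]
box (array([0.12690041, 0.36009961, 0.4449148 ]), np.float64(0.003350582097319741))
can top [0.68089854 0.27204337 0.208     ] (array([0.68504879, 0.27233312, 0.20294076]), np.float64(0.006166341513496098))
jar [ 0.70041983 -0.26467017  0.066     ] sideboard [0.4967055  0.34966218 0.03      ]
```

View pics/p.png

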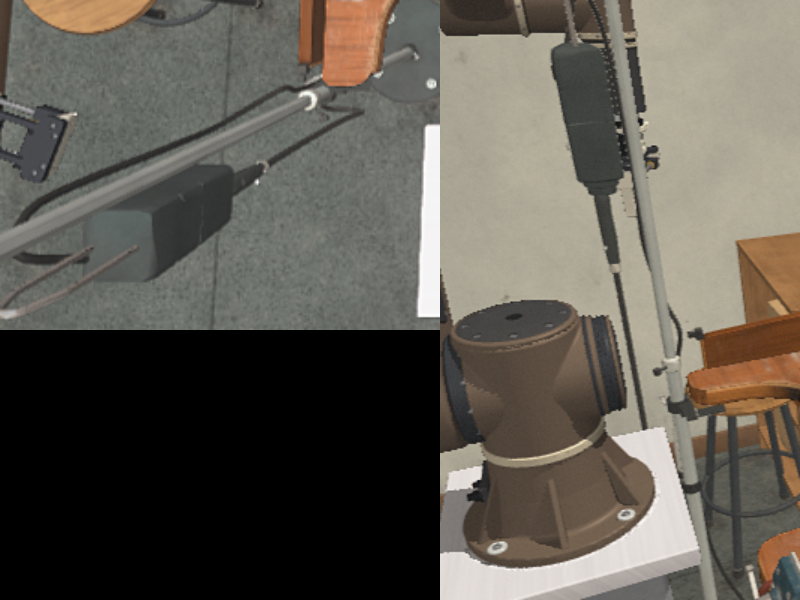

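The crop shows a stand pole at side (122,30)-(180,440), i.e. about (0.19, 0.33) in plan. A black motor hangs from it at side (97,80). This stands between the arm's start and the work, so I need heights.

```bash
python3 - <<'E'
from h import *
t=load('top');s=load('side')
for z in(.5,.6,.7,.8,.9,1.0): print(z,'pole top/side',proj(t,[.195,.33,z]).round(),proj(s,[.195,.33,z]).round(),'axis',proj(t,[0,0,z]).round(),proj(s,[0,0,z]).round(),'y.3',proj(s,[0,.3,z]).round(),'y.6',proj(s,[.05,.6,z]).round(),'tcpline',proj(s,[.199,.645,z-.2]).round())
c=cap('wrist','w0.png')
E
```

```text
0.5 pole top/side [[ 95. 390.]] [[125.  55.]] axis [[269. 502.]] [[14. 82.]] y.3 [[26. 60.]] y.6 [[55. 46.]] tcpline [[127. 115.]]
0.6 pole top/side [[ 66. 404.]] [[117.   6.]] axis [[264. 532.]] [[-4. 13.]] y.3 [[13.  7.]] y.6 [[45.  4.]] tcpline [[121.  80.]]
0.7 pole top/side [[ 28. 423.]] [[108. -46.]] axis [[258. 572.]] [[-25. -66.]] y.3 [[ -2. -51.]] y.6 [[ 35. -42.]] tcpline [[115.  43.]]
0.8 pole top/side [[-25. 448.]] [[  98. -103.]] axis [[248. 627.]] [[ -49. -155.]] y.3 [[ -18. -115.]] y.6 [[ 24. -91.]] tcpline [[108.   3.]]
0.9 pole top/side [[-102.  486.]] [[  88. -166.]] axis [[235. 708.]] [[ -76. -258.]] y.3 [[ -36. -186.]] y.6 [[  12. -144.]] tcpline [[101. -39.]]
1.0 pole top/side [[-227.  547.]] [[  77. -235.]] axis [[212. 841.]] [[-108. -377.]] y.3 [[ -56. -265.]] y.6 [[  -0. -201.]] tcpline [[ 93. -84.]]
```

View pics/w0.png

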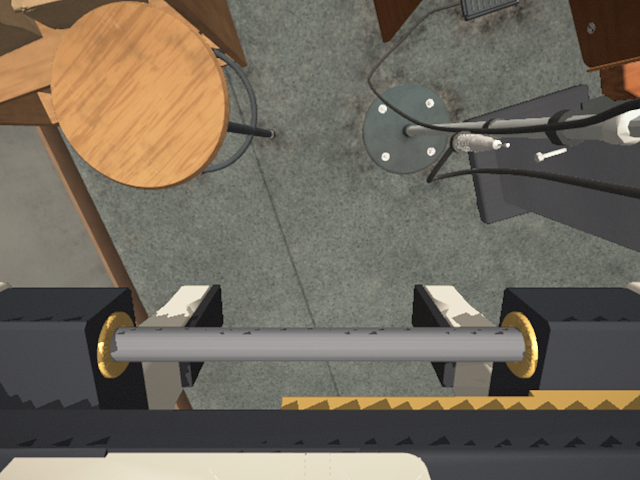

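The pole and motor block the direct sweep. I'll swing away to the left, raise, fold the arm in close to the base (inside the pole's radius of 0.38 m), turn past it, and then reach out again.

{"method": "send_rows", "body": {
  "steps": [
    {"dp":[-30,16,-52],"roll":0,"jaw":100},
    {"dp":[-60,32,-104],"roll":0,"jaw":100},
    {"dp":[-90,48,-156],"roll":0,"jaw":100},
    {"dp":[-120,64,-208],"roll":0,"jaw":100},
    {"dp":[-150,80,-260],"roll":0,"jaw":100}
  ]
}}

```text
time_s: 0.78
tcp_pos: [0.0308, 0.6121, 0.5022]
eef_rot: [180.0, 0.0, -17.1]
contact_force: [-0.7, 1.4, 0.9]
gripper_width: 0.0879
gripper_force: 0.0
```

{"method": "send_rows", "body": {
  "steps": [
    {"dp":[-52,27,-15],"roll":0,"jaw":100},
    {"dp":[-56,88,-30],"roll":0,"jaw":100},
    {"dp":[-38,146,-50],"roll":0,"jaw":100},
    {"dp":[-21,203,-70],"roll":0,"jaw":100},
    {"dp":[-4,258,-90],"roll":0,"jaw":100}
  ]
}}

```text
time_s: 1.4
tcp_pos: [-0.0475, 0.366, 0.5906]
eef_rot: [180.0, -0.0, -17.1]
contact_force: [-1.9, -0.6, 1.1]
gripper_width: 0.0874
gripper_force: 0.0
```

```bash
python3 - <<'E'
from h import *
s=r.get_state(); print(s['joints'].round(1),s['tcp_pos'].round(3),s['contact_force'].round(1))
cap('side','s2.png');cap('top','t2.png')
t=load('top')['image'][280:480,0:320];i=load('side')['image'][0:240,0:320]
m=np.vstack([cv2.resize(t,(480,300)),cv2.resize(i,(400,300)) if 0 else np.pad(cv2.resize(i,(400,300)),((0,0),(0,80),(0,0)))]);cv2.imwrite('pics/m2.png',m)
E
```

```text
[ 128.7  -11.3    9.7   -0.  -111.   -55.8] [-0.048  0.366  0.591] [-1.9 -0.6  1.1]
```

View pics/m2.png

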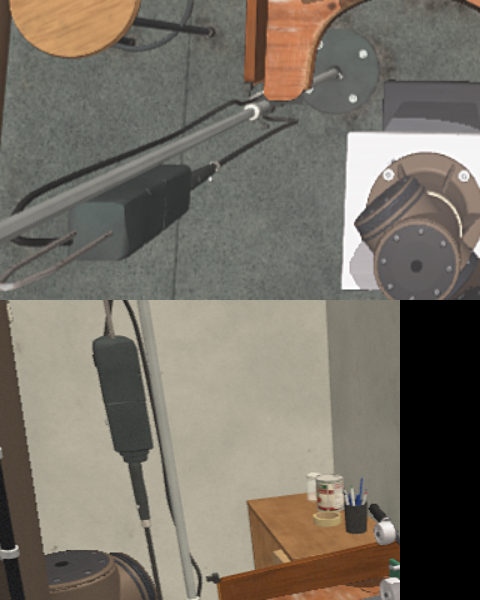

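The views show the arm folded back, with the hanging motor (top crop (130,215)) and pole untouched and clear. I'll continue inward and round.

{"method": "send_rows", "body": {
  "steps": [
    {"dp":[5,57,0],"roll":0,"jaw":100},
    {"dp":[20,105,0],"roll":0,"jaw":100},
    {"dp":[41,140,0],"roll":0,"jaw":100},
    {"dp":[81,133,0],"roll":0,"jaw":100},
    {"dp":[120,123,0],"roll":0,"jaw":100}
  ]
}}

```text
time_s: 2.12
tcp_pos: [0.0303, 0.2142, 0.5907]
eef_rot: [-179.9, 0.2, -16.4]
contact_force: [-0.7, 0.8, -0.1]
gripper_width: 0.0877
gripper_force: 0.0
```

{"method": "send_rows", "body": {
  "steps": [
    {"dp":[42,2,0],"roll":0,"jaw":100},
    {"dp":[80,6,0],"roll":0,"jaw":100},
    {"dp":[121,19,0],"roll":0,"jaw":100},
    {"dp":[160,44,0],"roll":0,"jaw":100},
    {"dp":[191,76,0],"roll":0,"jaw":100}
  ]
}}

```text
time_s: 2.75
tcp_pos: [0.1912, 0.0846, 0.5902]
eef_rot: [-180.0, 0.0, -17.1]
contact_force: [1.5, 1.0, 0.5]
gripper_width: 0.0876
gripper_force: 0.0
```

{"method": "send_rows", "body": {
  "steps": [
    {"dp":[39,45,0],"roll":0,"jaw":100},
    {"dp":[87,83,0],"roll":0,"jaw":100},
    {"dp":[137,109,20],"roll":-0.15,"jaw":100},
    {"dp":[187,136,50],"roll":-0.3,"jaw":100},
    {"dp":[237,162,80],"roll":-0.45,"jaw":100}
  ]
}}

```text
time_s: 3.38
tcp_pos: [0.2836, -0.034, 0.5633]
eef_rot: [-180.0, -0.0, -0.8]
contact_force: [-0.0, 1.7, -0.3]
gripper_width: 0.0874
gripper_force: 0.0
```

{"method": "send_rows", "body": {
  "steps": [
    {"dp":[30,41,36],"roll":-0.05,"jaw":100},
    {"dp":[60,82,72],"roll":-0.1,"jaw":100},
    {"dp":[90,123,108],"roll":-0.15,"jaw":100},
    {"dp":[120,164,144],"roll":-0.2,"jaw":100},
    {"dp":[150,205,180],"roll":-0.25,"jaw":100}
  ]
}}

```text
time_s: 4.0
tcp_pos: [0.4295, -0.2414, 0.3828]
eef_rot: [-180.0, 0.0, 13.4]
contact_force: [1.0, 1.4, 0.7]
gripper_width: 0.0877
gripper_force: 0.0
```

```bash
python3 - <<'E'
from h import *
s=r.get_state(); print(s['joints'].round(1),s['tcp_pos'].round(4),s['eef_rot'].round(1),s['contact_force'].round(1))
c=cap('wrist','w1.png')
print('rim',proj(c,[[.466,-.331,.06],[.608,-.292,.06],[.515,-.32,.078],[.515,-.32,.126]]).round())
E
```

```text
[ -6.4  -0.6  -7.3  -0.  -83.4 109.8] [ 0.4295 -0.2414  0.3828] [-180.     0.    13.4] [1.  1.4 0.7]
rim [[395. 184.]
 [398.  53.]
 [401. 143.]
 [411. 144.]]
```

View pics/w1.png

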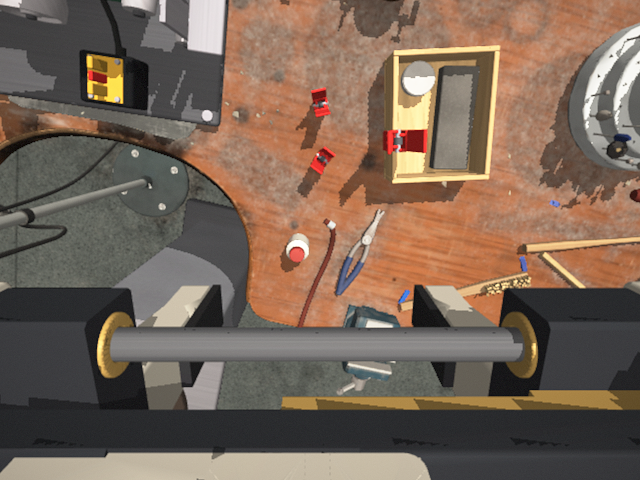

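This view shows the caddy with its rim corners at about (392,52), (499,47), (489,178) and (390,184), and the clip at (404,141) astride the left wall with its pin near (401,141). The grinder's switch box is at (112,80) with the gate at (103,78), the small pegs at (320,101) and (322,160), and the vial at (297,248).

```bash
python3 - <<'E'
from h import *
c=load('wrist');i=c['image'];h=cv2.cvtColor(i,cv2.COLOR_BGR2HSV)
P=np.array([onz(c,p,.06) for p in((392,52),(499,47),(489,178),(391,184))])
print('rim',P.round(4).tolist(),[np.linalg.norm(P[k]-P[k-1]).round(3) for k in range(4)])
for a,b in((0,3),(1,2)): d=P[a]-P[b];print('yaw',np.degrees(np.arctan2(d[1],d[0])))
for a,b in((0,1),(3,2)): d=P[a]-P[b];print('yaw',np.degrees(np.arctan2(-d[0],d[1])))
k=((h[...,0]<8)|(h[...,0]>172))&(h[...,1]>150)&(h[...,2]>70)
k=k.astype(np.uint8)
N,l,st,ce=cv2.connectedComponentsWithStats(k)
for j in range(1,N):
    if st[j][4]>15 and st[j][1]<280: print(st[j],ce[j].round(1))
# ascii of clip and gate
def asc(x0,x1,y0,y1):
    for y in range(y0,y1): print(y,''.join('R' if k[y,x] else ('Y' if 18<h[y,x,0]<32 and h[y,x,1]>180 and h[y,x,2]>130 else ('.' if h[y,x,1]>60 else 's')) for x in range(x0,x1)))
asc(380,432,124,162)
asc(74,152,44,110)
E
```

```text
rim [[0.6079, -0.2852, 0.06], [0.6407, -0.4008, 0.06], [0.5002, -0.4422, 0.06], [0.4651, -0.3266, 0.06]] [np.float64(0.149), np.float64(0.12), np.float64(0.146), np.float64(0.121)]
yaw 16.166908936066587
yaw 16.399049000861524
yaw 15.854960669142107
yaw 16.94293722761256
[ 88  71  19  12 156] [97.1 76.7]
[311  88  17  17 190] [318.8  95.1]
[314 104  17  14 149] [321.5 110.8]
[383 130  15  25 278] [389.1 140.8]
[399 130  29  23 554] [413.9 140.5]
[318 146  18  16 144] [326.5 153.1]
[310 156  16  19 171] [317.6 165.2]
[635 189   5  12  41] [637.7 195.1]
[324 219   5   6  16] [326.3 221.6]
[298 229  37  98 374] [317.3 278.6]
[290 247  14  16 179] [296.3 254.3]
124 ....................................................
125 ....................................................
126 s...................................................
127 ....................................................
128 ................s...................................
129 ..................sss...............................
130 .....RR..RRRRRRRRRsss.RRRRRRRRRRRRRRRRRRRRRRRRR.....
131 ....RRRRRRRRRRRRRR.ss.RRRRRRRRR
[... 6453 characters left out ...]
sss...Y.sssssssssssssss.ssssss.sssss
102 sssssssssssssssssssssss.s.sss.s...s...YYYY...YY.Y.ssssssssssssssssssssssssssss
103 sssssssssssssssssssssssssssssss..sss.....s...YYYY.ssssssssssssssssssssss.sssss
104 ssssssssssssssssssssssssssssssssssssssssssss...ssssssssssssssssssssss.ssssssss
105 ssssssssssssssssssssssssssssssssssssssssssss.sssssssssssssssss.ssssss.s.ssssss
106 ssssssssssssssssssssssssssssssssssssssssssssssssssssssssssss.s.sssssssssssssss
107 ssssssssssssssssssssssssssssssssssssssssssssssssssssssssssssss.sssss.sssssssss
108 ssssssssssssssssssssssssssssssssssssssssssssssssssssssssssssssssssssssss.sssss
109 ssssssssssssssssssssssssssssssssssssssssssssssssssssssssssssssssssssssssssssss
```

```bash
python3 - <<'E'
from h import *
c=load('wrist')
a=onz(c,(398,140.8),.082); L=onz(c,(383.2,140.8),.126);Rr=onz(c,(427.2,140.8),.126)
print('pin',a,'tops',L,Rr,(L+Rr)/2,'span',np.linalg.norm(L-Rr))
P0=np.array([.4651,-.3266]);P1=np.array([.6079,-.2852]);u=(P1-P0)/np.linalg.norm(P1-P0);n=np.array([-u[1],u[0]])
for q in(a,(L+Rr)/2):
    d=(q[:2]-P0); print('along',d@u,'from outer edge',d@n)
    w=P0+u*(d@u)-3e-3*n; print('on wall',w)
s=r.get_state();yaw=s['eef_rot'][2];print(yaw)
E
```

```text
pin [ 0.51607908 -0.31546769  0.082     ] tops [ 0.51135759 -0.29152308  0.126     ] [ 0.52189882 -0.33566279  0.126     ] [ 0.51662821 -0.31359293  0.126     ] span 0.04538096016244831
along 0.0520626822132669 from outer edge -0.0035030934031482284
on wall [ 0.51593899 -0.3149845 ]
along 0.05311212146168344 from outer edge -0.0018553801321602257
on wall [ 0.51694693 -0.31469228]
13.51028266433114
```

{"method": "send_rows", "body": {
  "steps": [
    {"dp":[34,46,25],"roll":-0.02,"jaw":100},
    {"dp":[67,92,55],"roll":-0.049,"jaw":100},
    {"dp":[67,92,110],"roll":-0.049,"jaw":100},
    {"dp":[67,92,165],"roll":-0.049,"jaw":100},
    {"dp":[67,92,215],"roll":-0.049,"jaw":100}
  ]
}}

```text
time_s: 4.68
tcp_pos: [0.5149, -0.3135, 0.1667]
eef_rot: [-179.9, 0.1, 16.1]
contact_force: [0.2, -0.2, -0.4]
gripper_width: 0.0876
gripper_force: 0.0
```

```bash
python3 - <<'E'
from h import *
s=r.get_state();print(s['tcp_pos'].round(4),s['eef_rot'].round(2),s['contact_force'].round(1))
c=cap('wrist','w2.png')
print(proj(c,[[.5165,-.3148,.078],[.5165,-.3148,.126],s['tcp_pos']]).round())
h=cv2.cvtColor(c['image'],cv2.COLOR_BGR2HSV);k=(((h[...,0]<8)|(h[...,0]>172))&(h[...,1]>150)&(h[...,2]>70)).astype(np.uint8)
N,l,st,ce=cv2.connectedComponentsWithStats(k)
for j in range(1,N):
    if st[j][4]>40: print(st[j],ce[j].round(1))
E
```

```text
[ 0.5149 -0.3135  0.1667] [-1.7994e+02  7.0000e-02  1.6130e+01] [ 0.2 -0.2 -0.4]
[[320. 253.]
 [321. 281.]
 [318. 320.]]
[171 153  52  21 500] [196.2 161.2]
[181 171  46  32 677] [202.1 187.3]
[ 285  222   37   79 1501] [301.  261.7]
[ 323  223   39   78 1420] [344.6 264. ]
[ 177  234   56   52 1359] [205.8 261.8]
[219 363  18  46 309] [229.4 386.8]
[174 397   7  12  44] [177.5 403.8]
```

View pics/w2.png

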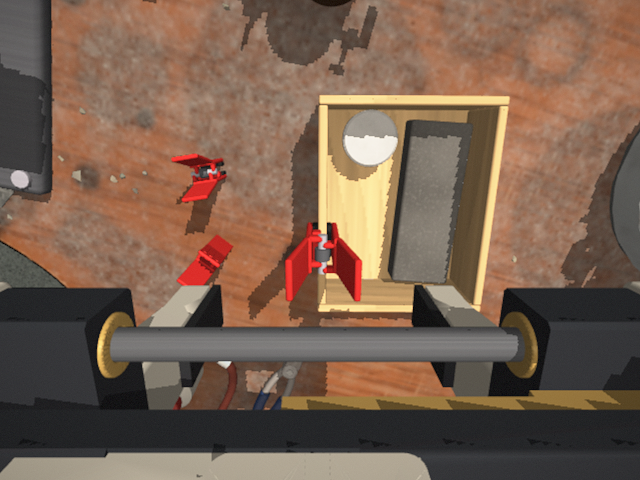

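The clip sits between the fingers: handles at x 285-361 around the TCP column 320, pin near (323,250), small pegs well aside. Next I descend and close.

{"method": "send_rows", "body": {
  "steps": [
    {"dp":[1,1,25],"roll":0,"jaw":75},
    {"dp":[1,1,45],"roll":0,"jaw":75},
    {"dp":[1,1,65],"roll":0,"jaw":75},
    {"dp":[1,1,65],"roll":0,"jaw":75}
  ],
  "newtons": 25
}}

```text
time_s: 5.22
tcp_pos: [0.516, -0.3139, 0.1036]
eef_rot: [-179.9, 0.1, 16.2]
contact_force: [-0.4, -0.8, 0.5]
gripper_width: 0.0663
gripper_force: 0.0
```

{"method": "send_rows", "body": {
  "steps": [
    {"dp":[0,0,0],"roll":0,"jaw":10},
    {"dp":[0,0,0],"roll":0,"jaw":10},
    {"dp":[0,0,0],"roll":0,"jaw":10},
    {"dp":[0,0,0],"roll":0,"jaw":10},
    {"dp":[0,0,0],"roll":0,"jaw":10}
  ],
  "newtons": 25
}}

```text
time_s: 5.85
tcp_pos: [0.5184, -0.315, 0.1065]
eef_rot: [179.8, -0.2, 16.2]
contact_force: [0.1, 0.6, -1.1]
gripper_width: 0.0229
gripper_force: 25.0
```

{"method": "send_rows", "body": {
  "steps": [
    {"dp":[0,0,-15],"roll":0,"jaw":10},
    {"dp":[0,0,-35],"roll":0,"jaw":10},
    {"dp":[0,0,-60],"roll":0,"jaw":10},
    {"dp":[0,0,-90],"roll":0,"jaw":10},
    {"dp":[0,0,-130],"roll":0,"jaw":10}
  ],
  "newtons": 30
}}

```text
time_s: 6.48
tcp_pos: [0.5159, -0.3137, 0.2353]
eef_rot: [-179.9, 0.1, 16.2]
contact_force: [0.3, 0.5, -0.1]
gripper_width: 0.0224
gripper_force: 30.0
```

```bash
python3 - <<'E'
from h import *
s=r.get_state();print(s['tcp_pos'].round(4),s['eef_rot'].round(2),s['contact_force'].round(1),s['gripper_width'])
c=cap('wrist','w3.png')
m=c['image'][200:480,240:420]; cv2.imwrite('pics/m3.png',cv2.resize(m,(360,560)))
E
```

```text
[ 0.5159 -0.3137  0.2353] [-1.7992e+02  9.0000e-02  1.6160e+01] [ 0.3  0.5 -0.1] 0.022403384950117813
```

View pics/m3.png

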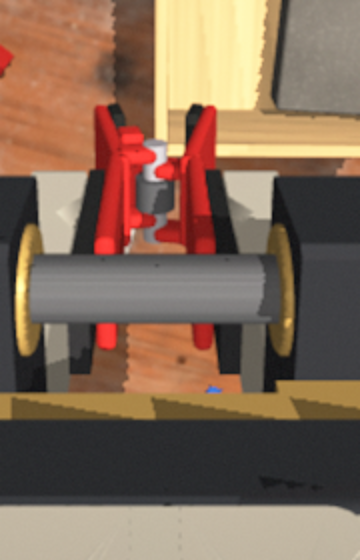

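The crop shows the clip squeezed open between the pads, its coil at crop (155,195), centred between the fingers, and clear of the caddy. Now I carry it to the grinder.

{"method": "send_rows", "body": {
  "steps": [
    {"dp":[4,-61,-15],"roll":0.04,"jaw":10},
    {"dp":[8,-122,-30],"roll":0.08,"jaw":10},
    {"dp":[13,-183,-50],"roll":0.12,"jaw":10},
    {"dp":[17,-244,-50],"roll":0.16,"jaw":10},
    {"dp":[21,-305,-50],"roll":0.19,"jaw":10}
  ]
}}

```text
time_s: 7.15
tcp_pos: [0.4511, -0.0137, 0.2854]
eef_rot: [-180.0, -0.1, 5.2]
contact_force: [0.8, 0.2, -3.0]
gripper_width: 0.0228
gripper_force: 30.0
```

```bash
python3 - <<'E'
from h import *
for q in range(3):
    c=cap('wrist'); s=r.get_state();print(s['tcp_pos'].round(4),s['eef_rot'].round(2),s['contact_force'].round(1),s['gripper_width'])
h=cv2.cvtColor(c['image'],cv2.COLOR_BGR2HSV)
red=((h[...,0]<8)|(h[...,0]>172))&(h[...,1]>150)&(h[...,2]>70)
p=proj(c,[.5035,.024,.093])[0].round().astype(int);print('pred',p)
x0,x1,y0,y1=p[0]-50,p[0]+50,max(0,p[1]-40),p[1]+40
for y in range(y0,y1): print(y,x0,''.join('R' if red[y,x] else('y' if 15<h[y,x,0]<34 and h[y,x,1]>150 and h[y,x,2]>190 else ('d' if 15<h[y,x,0]<34 and h[y,x,1]>150 and h[y,x,2]>60 else '.')) for x in range(x0,x1)))
E
```

```text
[ 0.45   -0.0082  0.2853] [-1.7983e+02 -1.2000e-01  5.3000e+00] [-3.7  2.8 -3.8] 0.022417967903527004
[ 0.4508 -0.0106  0.2854] [-1.799e+02 -1.100e-01  5.600e+00] [ 1.4  0.6 -0.8] 0.022589366987303953
[ 0.4513 -0.0126  0.2853] [-1.7995e+02 -8.0000e-02  5.6100e+00] [-0.1 -1.1 -0.6] 0.022823549844686312
pred [285 157]
117 235 ....................................................................................................
118 235 ....................................................................................................
119 235 ....................................................................................................
120 235 ....................................................................................................
121 235 ....................................................................................................
122 235 ....................................................................................................
123 235 ....................................................................................................
124 235 ...........
[... 7237 characters left out ...]
..............................................
191 235 ....................................................................................................
192 235 ....................................................................................................
193 235 ....................................................................................................
194 235 ....................................................................................................
195 235 ....................................................................................................
196 235 ....................................................................................................
```

```bash
python3 - <<'E'
from h import *
A=[];T=[]
for q in range(5):
    c=cap('wrist'); h=cv2.cvtColor(c['image'],cv2.COLOR_BGR2HSV)
    red=((h[...,0]<8)|(h[...,0]>172))&(h[...,1]>150)&(h[...,2]>70); k=np.zeros_like(red);k[140:170,265:300]=red[140:170,265:300]
    y,x=np.nonzero(k); g=onz(c,(x.min()+2.9,y.mean()-.3),.093); A.append(g); s=r.get_state();T.append(s['tcp_pos']); print(len(x),x.min(),y.min(),y.max(),g.round(4),s['tcp_pos'].round(4))
print(np.mean(A,0),np.mean(T,0),s['eef_rot'])
E
```

```text
84 277 150 161 [0.5055 0.0261 0.093 ] [ 0.4516 -0.014   0.2851]
81 275 150 161 [0.5056 0.0262 0.093 ] [ 0.4518 -0.015   0.2849]
85 274 150 161 [0.5056 0.0259 0.093 ] [ 0.452  -0.0157  0.2847]
85 273 150 161 [0.5057 0.0259 0.093 ] [ 0.452  -0.0162  0.2845]
83 272 150 161 [0.5058 0.0262 0.093 ] [ 0.4521 -0.0164  0.2843]
[0.50563224 0.02605217 0.093     ] [ 0.45190299 -0.01547931  0.28468937] [1.79988564e+02 2.49629779e-02 5.17373111e+00]
```

{"method": "send_rows", "body": {
  "steps": [
    {"dp":[20,-12,25],"roll":0,"jaw":10},
    {"dp":[40,-24,50],"roll":0,"jaw":10},
    {"dp":[57,-36,75],"roll":0,"jaw":10},
    {"dp":[57,-36,95],"roll":0,"jaw":10},
    {"dp":[57,-36,95],"roll":0,"jaw":10}
  ]
}}

```text
time_s: 8.18
tcp_pos: [0.5047, 0.0241, 0.1875]
eef_rot: [179.9, 0.2, 5.1]
contact_force: [-0.6, 0.1, -0.1]
gripper_width: 0.0226
gripper_force: 30.0
```

```bash
python3 - <<'E'
from h import *
c=cap('wrist','w5.png');c=cap('wrist','w5.png');s=r.get_state();print(s['tcp_pos'].round(4),s['eef_rot'].round(2),s['contact_force'].round(1))
h=cv2.cvtColor(c['image'],cv2.COLOR_BGR2HSV)
red=((h[...,0]<8)|(h[...,0]>172))&(h[...,1]>150)&(h[...,2]>70)
print('gate px',proj(c,[[.5055,.026,.093],[.487,.026-.0017,.093],[.524,.0277,.093]]).round())
for y in range(200,300,2): print(y,''.join('R' if red[y,x] else('y' if 15<h[y,x,0]<34 and h[y,x,1]>150 and h[y,x,2]>60 else '.') for x in range(260,380)))
t=load('top');t2=np.load('top.npz')
for row in (455,463,470):print('wheel front',row,onz(t,(190+(445-310)/3,175+(row-300)/3),.2).round(4))
print('box xfront grinder',)
E
```

```text
[0.5058 0.0247 0.1898] [1.7997e+02 1.0000e-02 5.1900e+00] [-0.1  0.6  0.2]
gate px [[315. 250.]
 [315. 276.]
 [315. 223.]]
200 ........................................................................................................................
202 ........................................................................................................................
204 ........................................................................................................................
206 ........................................................................................................................
208 ...........................yyyyyyyyyyyyyyyyyyyyyyyyyyyyyyyyyyyyyyyyyyyyyyyyyyyyyyy......................................
210 ...........................yyyyy.....yyyyyyyyyyyyyyyyyyyyyyyyyyyyyyyyyyyy.....yyyy......................................
212 ...........................yyy........yyyyyyyyyyyyyyyyyyyyyyyyyyyyyyyyy.........yy......................................
214 ...........................yyy.........yyyyyyyyyyyyyyyyyyyyyyyyyyyyyyyy.........yy................
[... 4708 characters left out ...]
............RRRRRRRRRRRRRRR.....................................
292 ................................RRRRRRRRRRRRRRRR......................RRRRRRRRRRRRRR....................................
294 ...............................RRRRRRRRRRRRRRRRR......................RRRRRRRRRRRRRR....................................
296 ...............................RRRRRRRRRRRRRRRRR......................RRRRRRRRRRRRRR....................................
298 ...............................RRRRRRRRRRRRRRRRR......................RRRRRRRRRRRRRRR...................................
wheel front 455 [0.549  0.1321 0.2   ]
wheel front 463 [0.542  0.1318 0.2   ]
wheel front 470 [0.5358 0.1316 0.2   ]
box xfront grinder
```

```bash
python3 - <<'E'
from h import *
t=cap('top');s=cap('side')
print(r.get_state()['tcp_pos'].round(4))
def asc(c,x0,x1,y0,y1):
    g=cv2.cvtColor(c['image'],cv2.COLOR_BGR2HSV)
    for y in range(y0,y1): print(y,''.join('#' if g[y,x,2]>170 and g[y,x,1]<50 else('+' if g[y,x,2]>110 and g[y,x,1]<50 else '.') for x in range(x0,x1)))
import sys
np.savez('dummy.npz')
c=cv2.imread('pics/top.png');asc({'image':c},220,265,212,236)
c=cv2.imread('pics/side.png');asc({'image':c},290,335,170,200)
E
```

```text
[0.5061 0.0253 0.1905]
212 +++#+++++++++++..+.++##############+.........
213 ..+##++++++++++...+++++#############.........
214 ...##+++++++++...+++++++++++.................
215 ...##.+++++++++++....++++++++++++++++++++++++
216 ...##++++++++++++++++++++++++++++++++++++++++
217 ...##........++++++++........................
218 ...+#....++##########++..+...................
219 ...+#..++###############+##..................
220 ...+++++###################..................
221 ...+++++###################..................
222 ++++++++###################+.++++............
223 ++++++++################++##########++++++...
224 ++++++++################+++#########++++++...
225 ++++++++################++##########+++++++..
226 ++++++++################++##########+++++++..
227 ++++++++################++#########++++++++..
228 +++++++++########+++++++++#########++++++++..
229 ++++++++++.+++.....+++++++#########++++++++..
230 +++++++++++.++......+###+##########++++++++..
231 +++++++++++.........+###+#########+++++++++..
232 ++++++++++..........+###+##+##+++++++++++++..
233 ++++++++++...........++
[... 922 characters left out ...]

186 ..........+...+++#########+.++...............
187 ..........+...+++#########+..+...............
188 ..........+...++++########+..+...............
189 ..........++..++++#+###++++..................
190 ...........#++++++++++++++...................
191 ...........+++++++++++++++...................
192 ...........++++++++++++++........+...........
193 ............++++++++++++.....................
194 .............+++++++++............+..........
195 ..............+++..................+.........
196 .............................................
197 .............................................
198 .............................................
199 ......................................++.....
```

{"method": "send_rows", "body": {
  "steps": [
    {"dp":[-1,-1.3,8],"roll":-0.02,"jaw":10},
    {"dp":[-1,-1.3,16],"roll":-0.02,"jaw":10},
    {"dp":[-1,-1.3,24],"roll":-0.02,"jaw":10},
    {"dp":[-1,-1.3,32],"roll":-0.02,"jaw":10},
    {"dp":[-1,-1.3,40],"roll":-0.02,"jaw":10}
  ]
}}

```text
time_s: 9.0
tcp_pos: [0.5043, 0.027, 0.1487]
eef_rot: [180.0, 0.0, 6.4]
contact_force: [0.3, -0.4, -1.2]
gripper_width: 0.0227
gripper_force: 30.0
```

```bash
python3 - <<'E'
from h import *
for q in range(3):
    c=cap('wrist','w6.png');s=r.get_state();print(s['tcp_pos'].round(4),s['eef_rot'].round(2),s['contact_force'].round(1),s['moment'].round(2))
E
```

```text
[0.5037 0.0269 0.1477] [1.7999e+02 1.0000e-01 6.4200e+00] [-0.9  0.1 -2.1] [-0.1   0.12  0.06]
[0.5037 0.0268 0.1482] [1.7998e+02 1.1000e-01 6.4200e+00] [-0.1  0.3 -1.6] [-0.   -0.    0.01]
[0.5041 0.0269 0.1488] [1.7998e+02 6.0000e-02 6.4300e+00] [ 1.  -0.1 -1.8] [-0.06 -0.05  0.01]
```

{"method": "send_rows", "body": {
  "steps": [
    {"dp":[0,0,3],"roll":0,"jaw":10},
    {"dp":[0,0,6],"roll":0,"jaw":10},
    {"dp":[0,0,8],"roll":0,"jaw":10},
    {"dp":[0,0,10],"roll":0,"jaw":10},
    {"dp":[0,0,10],"roll":0,"jaw":10}
  ]
}}

```text
time_s: 9.78
tcp_pos: [0.5043, 0.0269, 0.1392]
eef_rot: [180.0, 0.0, 6.4]
contact_force: [-0.2, 0.1, -0.8]
gripper_width: 0.0223
gripper_force: 30.0
```

{"method": "send_rows", "body": {
  "steps": [
    {"dp":[0,0,2],"roll":0,"jaw":10},
    {"dp":[0,0,3],"roll":0,"jaw":10},
    {"dp":[0,0,4],"roll":0,"jaw":10},
    {"dp":[0,0,4],"roll":0,"jaw":10}
  ]
}}

```text
time_s: 10.28
tcp_pos: [0.5043, 0.027, 0.1353]
eef_rot: [180.0, 0.0, 6.4]
contact_force: [0.4, 0.6, -1.9]
gripper_width: 0.0226
gripper_force: 30.0
```

{"method": "send_rows", "body": {
  "steps": [
    {"dp":[0,0,1],"roll":0,"jaw":10},
    {"dp":[0,0,2],"roll":0,"jaw":10},
    {"dp":[0,0,3],"roll":0,"jaw":10},
    {"dp":[0,0,3],"roll":0,"jaw":10}
  ]
}}

```text
time_s: 10.78
tcp_pos: [0.5043, 0.027, 0.1323]
eef_rot: [180.0, 0.0, 6.4]
contact_force: [1.5, 0.4, -1.2]
gripper_width: 0.0225
gripper_force: 30.0
```

{"method": "send_rows", "body": {
  "steps": [
    {"dp":[0,0,1],"roll":0,"jaw":10},
    {"dp":[0,0,2],"roll":0,"jaw":10},
    {"dp":[0,0,3],"roll":0,"jaw":10},
    {"dp":[0,0,3],"roll":0,"jaw":10}
  ]
}}

```text
time_s: 11.28
tcp_pos: [0.5044, 0.027, 0.1297]
eef_rot: [180.0, -0.0, 6.4]
contact_force: [-1.5, 0.4, 4.2]
gripper_width: 0.0224
gripper_force: 30.0
```

```bash
python3 - <<'E'
from h import *
c=cap('wrist','w7.png');s=r.get_state();print(s['tcp_pos'].round(4),s['contact_force'].round(1),s['moment'].round(2))
h=cv2.cvtColor(c['image'],cv2.COLOR_BGR2HSV)
red=((h[...,0]<8)|(h[...,0]>172))&(h[...,1]>150)&(h[...,2]>70)
print('gate px',proj(c,[[.5055,.026,.093],[.5055-.019,.026-.002,.093],[.5055+.019,.028,.093]]).round())
for y in range(190,330,3): print(y,''.join('R' if red[y,x] else('y' if 15<h[y,x,0]<34 and h[y,x,1]>150 and h[y,x,2]>60 else ('s' if h[y,x,1]<60 and h[y,x,2]>90 else '.')) for x in range(262,376)))
E
```

```text
[0.5044 0.027  0.1297] [-2.1 -0.9  4.7] [0.   0.65 0.08]
gate px [[320. 284.]
 [320. 317.]
 [320. 249.]]
190 sssssssssssssssssssssssssssssssssssssssssssssss.....................ssssssssssssssssssssssssssssssssssssssssssssss
193 ssssssssssssssssssssssssssssssssssssssssssssssss....................ssssssssssssssssssssssssssssssssssssssssssssss
196 ssssssssssssssssssssssssssssssssssssssssssssssss....................ssssssssssssssssssssssssssssssssssssssssssssss
199 ssssssssssssssssssssssssssssssssssssssssssssssss....................ssssssssssssssssssssssssssssssssssssssssssssss
202 ssssssssssssssssssssssssssssssssssssssssssssssss....................ssssssssssssssssssssssssssssssssssssssssssssss
205 ssssssssssssssss..............................ss....................ssssssssssssssssssssssssssssssssssssssssssssss
208 sssssss.sssss.........................................................................................ssssssssssss
211 sssssssssss............................................................................................sssssssssss
214 sssssssss..............................
[... 3897 characters left out ...]
ssssssss.........RRRRRRRRRRRRRRRRRRRRRRRRRRRR.ssss.RRRRRRRRRRRRRRRRRRRRRRRRR.........ssssssssssssssssssss
316 ssssssssssssssss..........RRRRRRRRRRRRRRRRRR.....sssssssRRRRRRRRRRRRRRRRRRRRRRRRRRRRR..........sssssssssssssssss..
319 sssssssssssssss..........RRRRRRRRRRRRRRRRRRR......sssss.RRRRRRRRRRRRRRRRRRRRRRRRRRRRRR..........ssssssssssssssss..
322 sssssssssssssss..........RRRRRRRRRRRRRRRRRRsssssss.ssssssss.....RRRRRRRRRRRRRRRRRRRRRR...........ssssssssssssss...
325 ssssssssssssss...........RRRRRRRRRRRRRRR.sssssssssssssssssssssssssssss.RRRRRRRRRRRRRRR...........ssssssssssssss.y.
328 ssssssssssssssssssssssssssssssssssssssssssssssssssssssssssssssssssssssssssssssssssssssssssssssssssssssssssssssss..
```

{"method": "send_rows", "body": {
  "steps": [
    {"dp":[0,0,1],"roll":0,"jaw":10},
    {"dp":[0,0,1.5],"roll":0,"jaw":10},
    {"dp":[0,0,1.5],"roll":0,"jaw":10}
  ]
}}

```text
time_s: 11.7
tcp_pos: [0.5046, 0.0269, 0.1295]
eef_rot: [180.0, -0.1, 6.5]
contact_force: [-6.6, 0.6, 17.6]
gripper_width: 0.0222
gripper_force: 30.0
```

{"method": "send_rows", "body": {
  "steps": [
    {"dp":[0,0,0],"roll":0,"jaw":40},
    {"dp":[0,0,0],"roll":0,"jaw":60},
    {"dp":[0,0,0],"roll":0,"jaw":75},
    {"dp":[0,0,0],"roll":0,"jaw":75},
    {"dp":[0,0,-3],"roll":0,"jaw":75}
  ]
}}

```text
time_s: 12.32
tcp_pos: [0.504, 0.0268, 0.1306]
eef_rot: [180.0, 0.1, 6.4]
contact_force: [0.0, 0.4, 1.3]
gripper_width: 0.0639
gripper_force: 0.0
```

{"method": "send_rows", "body": {
  "steps": [
    {"dp":[0,0,-20],"roll":0,"jaw":80},
    {"dp":[0,0,-50],"roll":0,"jaw":80},
    {"dp":[0,0,-85],"roll":0,"jaw":80},
    {"dp":[-20,0,-130],"roll":0,"jaw":80},
    {"dp":[-50,0,-170],"roll":0,"jaw":80}
  ]
}}

```text
time_s: 12.95
tcp_pos: [0.4544, 0.0213, 0.3022]
eef_rot: [180.0, 0.0, 6.4]
contact_force: [0.2, 0.4, 0.5]
gripper_width: 0.0701
gripper_force: 0.0
```

```bash
python3 - <<'E'
from h import *
w=cap('wrist','w8.png');s=cap('side','s8.png');t=cap('top','t8.png')
q=r.get_state();print(q['tcp_pos'].round(4),q['contact_force'].round(1),q['eef_rot'].round(1),q['joints'].round(1))
print(proj(w,[.5055,.026,.111]),proj(s,[.5055,.026,.111]))
u,v=proj(w,[.5055,.026,.111])[0].astype(int);a,b=proj(s,[.5055,.026,.111])[0].astype(int)
m=np.zeros((600,800,3),np.uint8)
x=w['image'][max(0,v-75):max(0,v-75)+150,max(0,u-100):max(0,u-100)+200];m[:300,:400]=cv2.resize(x,(400,300))
m[:300,400:]=cv2.resize(s['image'][b-38:b+37,a-50:a+50],(400,300),interpolation=cv2.INTER_CUBIC)
m[300:,:400]=cv2.resize(s['image'][150:225,260:360],(400,300),interpolation=cv2.INTER_CUBIC)
m[300:,400:]=cv2.resize(t['image'][180:255,190:290],(400,300),interpolation=cv2.INTER_CUBIC)
cv2.imwrite('pics/m8.png',m)
E
```

```text
[0.4547 0.0215 0.3036] [-0.4  1.3  0.1] [-179.9   -0.3    6.5] [ 27.6  -3.2 -19.7   0.  -73.1  68.8]
[[318.66478888 162.10401758]] [[304.96772548 235.99411786]]
```

View pics/m8.png

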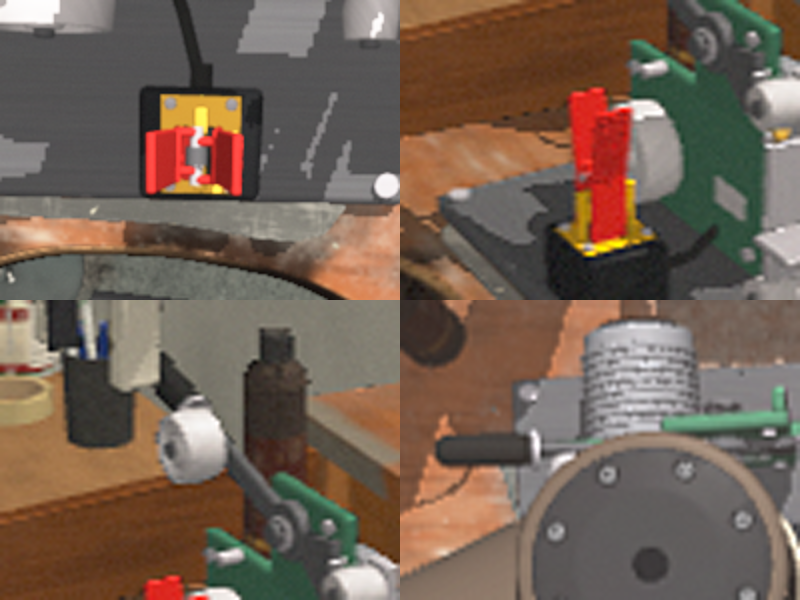

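The montage shows the clip upright over the gate, with yellow ear visible on both sides of it and the toggle between them covered. The tension arm is still up, with its handle in the top crop at (487,450). Now I locate the handle.

```bash
python3 - <<'E'
from h import *
t=load('top');s=load('side')
T=cv2.imread('pics/top.png');S=cv2.imread('pics/side.png')
def asc(c,x0,x1,y0,y1):
    g=cv2.cvtColor(c,cv2.COLOR_BGR2HSV)
    for y in range(y0,y1): print(y,''.join('#' if g[y,x,2]<60 else('+' if g[y,x,2]<100 and g[y,x,1]<70 else '.') for x in range(x0,x1)))
asc(T,194,232,209,226);asc(S,290,318,158,182)
for a in((211,217.3),):
    for b in((301,170),(302,171)): print(tri(t,a,s,b))
E
```

```text
209 ........................++............
210 ........................+.............
211 ......................................
212 ........................+.............
213 ................++.+++++++............
214 .......++++++++++++++++++++#..........
215 .....++++++++++++++++++++++++.........
216 .....#+++++++++++++++++++++++.........
217 .....#+++++++++++++++++++++++..+....+.
218 .....#+++++++++++++++++++++++..++++...
219 .....+##+++++++++++++++++++#+..+......
220 ......+####################++.........
221 .....................++++++...........
222 ......................................
223 ......................................
224 ......................................
225 ......................................
158 ............................
159 ............................
160 ............................
161 ...+........................
162 ..++........................
163 .+#+...####+................
164 ###+..######+...............
165 ###+..#######+..............
166 +##++########+..............
167 #+#++#########+.............
168 ++#+..#########+............
169 ++#+..##########+...........
170 ++#+...##########+..........
171 #+#+....##########+.........
172 ###+.....#########+.........
173 ###......##########+........
174 ###.......######+...........
175 #+#........####+...+..+.....
176 ###.........##+...+.........
177 #+#..........#..............
178 ###.........................
179 ###.........................
180 #+#.........................
181 +##.........................
(array([0.56904576, 0.19281004, 0.2146799 ]), np.float64(0.0016259431277567563))
(array([0.57065176, 0.19307449, 0.21153337]), np.float64(0.0007594170278608535))
```

{"method": "send_rows", "body": {
  "steps": [
    {"dp":[27,-30,-4],"roll":0.18,"jaw":80},
    {"dp":[54,-60,-4],"roll":0.36,"jaw":80},
    {"dp":[81,-90,-4],"roll":0.54,"jaw":80},
    {"dp":[108,-120,-4],"roll":0.72,"jaw":80},
    {"dp":[134,-150,-4],"roll":0.9,"jaw":80}
  ]
}}

```text
time_s: 13.72
tcp_pos: [0.5717, 0.1865, 0.3033]
eef_rot: [179.9, 0.0, -45.5]
contact_force: [0.6, -0.9, -0.9]
gripper_width: 0.0703
gripper_force: 0.0
```

{"method": "send_rows", "body": {
  "steps": [
    {"dp":[0,0,0],"roll":0.18,"jaw":80},
    {"dp":[0,0,0],"roll":0.36,"jaw":80},
    {"dp":[0,0,0],"roll":0.54,"jaw":80},
    {"dp":[0,0,0],"roll":0.7,"jaw":80},
    {"dp":[0,0,0],"roll":0.74,"jaw":80}
  ]
}}

```text
time_s: 14.35
tcp_pos: [0.571, 0.1854, 0.3032]
eef_rot: [179.9, -0.1, -87.7]
contact_force: [-0.6, 0.0, -0.3]
gripper_width: 0.0703
gripper_force: 0.0
```

```bash
python3 - <<'E'
from h import *
c=cap('wrist','w9.png');c=cap('wrist','w9.png');q=r.get_state();print(q['tcp_pos'].round(4),q['contact_force'].round(1),q['eef_rot'].round(1),q['joints'].round(1))
print(proj(c,[[.570,.193,.212],[.571,.1855,.21],[.5668,.2245,.222],[.573,.161,.202]]).round())
g=cv2.cvtColor(c['image'],cv2.COLOR_BGR2HSV)
for y in range(150,330,4): print(y,''.join('#' if g[y,x,2]<60 else('+' if g[y,x,2]<100 and g[y,x,1]<70 else ('s' if g[y,x,2]>130 and g[y,x,1]<50 else '.')) for x in range(220,420,2)))
E
```

```text
[0.571  0.1854 0.3034] [0.3 0.6 0.1] [ 1.799e+02 -1.000e-01 -8.760e+01] [ 36.6  11.7  -3.4  -0.  -75.1 -34.2]
[[319. 262.]
 [318. 251.]
 [322. 312.]
 [316. 212.]]
150 ss.sssssssssssssssss.ssssssssssssss.......+ssss.+sssssssssssssssssssssss+++++++++++++.ssssssss+++++s
154 sssssss.sss.sssssssssssss.sss.sssss.......+ssss.+sssssssssssssssssssssss++++++++++++.sssssssss+++++s
158 sss+ssssssssssss.ssss.sss.sss.sssss.......+ssss.+sssssssssssssssssssssss++++++++++++.sssssssss+++++s
162 .sssssss.sss..sss.sss.sss.ssss.ssss........ssss.+.ssssssssssssssssssssss+++++++++++.sssssssssss+++..
166 +sss+sss..sss.sss.sss..sss.sss.ssss........ssss.++ssssssssssssssssssssss.++++++++.sssssssssssss+++.s
170 .++ss.+ss++ss.+.s.+.ss+sss+.ss..............sss.++ssssssssssssssssssssss.+..s.sssssssssssssssss+++.s
174 s.++s.++..++..+++.+++.+++..++..++++.........sss.++.sssssssssssssssssssss++.sssssssssssssssssssss.+ss
178 ..+++.++.....s.+++++++++++++++++++++........sss..+.sssssssssssssssssssss.+.sssssssssssssssssssss.+ss
182 ..........ssssssssssssss++++++++..s........ssss..++sssssssssssssssssssss.+.ssssssssssssssssss
[... 3087 characters left out ...]
............++++++#########...............................########+sss
306 +##########...............................#+++++########...............................##########+ss
310 ###########.................................##+++######................................############s
314 ###########............................................................................#############
318 ###########............................................................................#############
322 ###########............................................................................#############
326 ###########............................................................................#############
```

The handle is found at columns 300-332, rows 222-312 of the wrist image, matching the predicted points. I descend and grip it.

{"method": "send_rows", "body": {
  "steps": [
    {"dp":[0,0,40],"roll":0,"jaw":80},
    {"dp":[0,0,70],"roll":0,"jaw":60},
    {"dp":[0,0,90],"roll":0,"jaw":60},
    {"dp":[0,0,99],"roll":0,"jaw":60},
    {"dp":[0,0,99],"roll":0,"jaw":60}
  ]
}}

```text
time_s: 15.08
tcp_pos: [0.5709, 0.1853, 0.2052]
eef_rot: [179.9, -0.1, -87.5]
contact_force: [0.8, 0.7, 1.0]
gripper_width: 0.0529
gripper_force: 0.0
```

{"method": "send_rows", "body": {
  "steps": [
    {"dp":[0,0,0],"roll":0,"jaw":5},
    {"dp":[0,0,0],"roll":0,"jaw":5},
    {"dp":[0,0,0],"roll":0,"jaw":5},
    {"dp":[0,0,0],"roll":0,"jaw":5}
  ],
  "newtons": 50
}}

```text
time_s: 15.58
tcp_pos: [0.5718, 0.1856, 0.2063]
eef_rot: [-179.9, 0.0, -87.5]
contact_force: [3.1, 0.3, -0.1]
gripper_width: 0.0209
gripper_force: 49.8
```

{"method": "send_rows", "body": {
  "steps": [
    {"dp":[-1.5,0,6],"roll":0,"jaw":5},
    {"dp":[-3,0,12],"roll":0,"jaw":5},
    {"dp":[-4,0,18],"roll":0,"jaw":5},
    {"dp":[-5,0,24],"roll":0,"jaw":5},
    {"dp":[-6,0,30],"roll":0,"jaw":5}
  ],
  "newtons": 55
}}

```text
time_s: 16.2
tcp_pos: [0.5714, 0.1919, 0.1782]
eef_rot: [-179.8, 0.0, -87.4]
contact_force: [-6.0, 0.4, 15.5]
gripper_width: 0.0209
gripper_force: 55.1
```

{"method": "send_rows", "body": {
  "steps": [
    {"dp":[-0.5,0,7],"roll":0,"jaw":5},
    {"dp":[-0.7,0,14],"roll":0,"jaw":5},
    {"dp":[-0.4,0,21],"roll":0,"jaw":5},
    {"dp":[0.2,0,28],"roll":0,"jaw":5},
    {"dp":[0.7,0,34],"roll":0,"jaw":5}
  ]
}}

```text
time_s: 16.82
tcp_pos: [0.5714, 0.1923, 0.1444]
eef_rot: [-179.8, 0.1, -87.4]
contact_force: [-8.1, 5.3, 17.6]
gripper_width: 0.0207
gripper_force: 55.1
```

```bash
python3 - <<'E'
from h import *
q=r.get_state();print(q['tcp_pos'].round(4),q['contact_force'].round(1),q['eef_rot'].round(2),q['moment'].round(2),q['gripper_width'])
E
```

```text
[0.5714 0.1923 0.1444] [-8.1  5.3 17.6] [-1.7982e+02  1.1000e-01 -8.7410e+01] [1.21 2.85 0.43] 0.020687498942760757
```

{"method": "send_rows", "body": {
  "steps": [
    {"dp":[0.2,0,2],"roll":0,"jaw":5},
    {"dp":[0.4,0,4],"roll":0,"jaw":5},
    {"dp":[0.5,0,5],"roll":0,"jaw":5},
    {"dp":[0.5,0,5],"roll":0,"jaw":5}
  ]
}}

```text
time_s: 17.32
tcp_pos: [0.5714, 0.1917, 0.1395]
eef_rot: [-179.8, 0.1, -87.4]
contact_force: [-8.4, 3.9, 17.9]
gripper_width: 0.0204
gripper_force: 55.1
```

{"method": "send_rows", "body": {
  "steps": [
    {"dp":[0.1,0,1],"roll":0,"jaw":5},
    {"dp":[0.2,0,2],"roll":0,"jaw":5},
    {"dp":[0.2,0,2],"roll":0,"jaw":5}
  ],
  "newtons": 60
}}

```text
time_s: 17.7
tcp_pos: [0.5715, 0.1915, 0.1384]
eef_rot: [-179.8, 0.1, -87.4]
contact_force: [-10.8, 4.3, 23.6]
gripper_width: 0.0207
gripper_force: 60.1
```

{"method": "send_rows", "body": {
  "steps": [
    {"dp":[0,0,0.7],"roll":0,"jaw":5},
    {"dp":[0,0,1.4],"roll":0,"jaw":5},
    {"dp":[0,0,1.4],"roll":0,"jaw":5},
    {"dp":[0,0,1.4],"roll":0,"jaw":5}
  ]
}}

```text
time_s: 18.2
tcp_pos: [0.5715, 0.1916, 0.1382]
eef_rot: [-179.8, 0.1, -87.4]
contact_force: [-14.8, 3.3, 31.9]
gripper_width: 0.0209
gripper_force: 60.1
```

```bash
python3 - <<'E'
from h import *
for k in range(3):
    s=cap('side','s9.png');q=r.get_state();print(q['tcp_pos'].round(4),q['contact_force'].round(1),q['moment'].round(2),round(q['gripper_width'],4))
t=cap('top')
# arm wheel in side: expected centre if at stop
P=np.array([.570,.193]);yd=np.array([-np.sin(.1),np.cos(.1)]);piv=P-yd*.158*np.cos(.3)
for a in(.3,-.05,-.14): 
    w=np.r_[piv+yd*.095*np.cos(a)+np.array([-.018,0]),.165+.095*np.sin(a)];print(a,proj(s,w).round(1))
g=cv2.cvtColor(s['image'],cv2.COLOR_BGR2HSV)
for y in range(165,225): print(y,''.join('#' if g[y,x,2]>170 and g[y,x,1]<50 else('r' if g[y,x,1]>190 and (g[y,x,0]<6 or g[y,x,0]>174) else('+' if g[y,x,2]>110 and g[y,x,1]<50 else '.')) for x in range(280,345)))
E
```

```text
[0.5715 0.1915 0.1382] [-14.3   3.1  31.6] [1.   5.05 0.45] 0.0208
[0.5716 0.1916 0.1382] [-14.8   2.7  32.2] [1.01 5.12 0.43] 0.0206
[0.5715 0.1915 0.1382] [-14.3   4.2  33.4] [0.96 5.07 0.45] 0.0207
0.3 [[306.7 185.8]]
-0.05 [[306.1 197.3]]
-0.14 [[306.3 200.5]]
165 ...................+++++#+++++######++........................+++
166 ....................++#######++............................+.++++
167 .....................++.........................++++.....+####+++
168 .............................................+++++++++++++####+++
169 ............................................++++++++++++++###++++
170 ............................................++++++++++++++##+++++
171 .............................................+++++++++++++##+++++
172 ...............................................+++......++##+++++
173 ........................................................++##.....
174 .............................................+..........++#......
175 ........................+...........................+++++##......
176 ............................++++.....................+++++++.
[... 2664 characters left out ...]

215 ...................................+++++......................+##
216 .................................................................
217 .................................................................
218 ...............................................................+#
219 .....................rrrr.....................................++#
220 .................r.rrrrrr....................................++++
221 ................rrrrrrrrr....................................++++
222 ................rrrrrrrrrr.....#######+..........................
223 ................rrrrrrrrrr.+###########..........................
224 ................rrrrrrrrr....rr..#######.........................
```

```bash
python3 -c "
from h import *
print(r.close_job())"
```

```text
the job is handed in; nothing more can be done
None
```

I clipped the red lock-out clip down over the switch gate, across both ears and the toggle. Then I pushed the tension arm down to its stop, and the gripper is still holding it there with about 32 N. The job is handed in at about 18 s. I did not touch the toggle or anything else on the bench, though I have no separate reading that the toggle is off.

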